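Scan the tea box for the shopping list

TASK

The tea is nearly used up: take the scanner wand out of its charging cradle and point its window squarely at the middle of the barcode sticker on the tea box, from about 7 cm away and without touching the box, and hold it still there for a good second so that it reads. Then lay the wand back down in its cradle, the same way round as it lay, and let go. Leave the box and the other things where they stand.

Things in the scene. Friction and masses are not known exactly. Their poses are not given: they have to be found in the camera images.
- wand: cordless scanner wand: straight bar 140 mm long (x), 34 wide (y), 30 high (z), white with a black head, red scan window in the head's end face, ribbed grip mid-way, orange key on top; 0.14 kg. Origin: centre of its underside; +x to the window end, z up. Lies level in the cradle along its x, underside 16 mm above the worktop; grip across its width at the middle, from above
- wand_window (a point): centre of the wand's red scan window: on the end face, 70 mm ahead (+x) of the wand's origin and 15 mm above its underside; the wand looks along +x and reads at 30 to 120 mm
- wand_mid (a point): middle of the wand, 15 mm above its origin
- cradle: black charging cradle, fixed: base plate 128 (x) x 76 (y) x 10 mm high, two U saddles 18 mm long at x = -46 and +46 mm, 74 mm clear between for fingers. Saddle floor 16 mm above the worktop, 44 mm wide inside (5 mm play each side), cheeks 34 mm high, flared lips to 43 mm. Origin: centre of its underside; +x is the end with the small green lamp, to which the wand's window points
- cradle_seat (a point): where the wand's middle is when it lies in the cradle: 31 mm above the cradle's origin
- tea_box: black cardboard tea box, 70 (x) x 127 (y) x 84 mm high, standing loose on the worktop, 0.3 kg, a white barcode sticker on its -x face. Origin: centre of its underside; z up
- barcode (a point): middle of the white barcode sticker (72 mm wide, 52 mm high, upright black bars) on the tea box's -x face, 46 mm above the worktop; axes as the box's: -x points out of the sticker, towards where the wand must be
- blue_mug: blue striped mug, 82 x 117 x 94 mm high, a bystander; origin under its middle
- spice_jar: small spice jar with a red cap, diameter 45 mm, 106 mm high, a bystander; origin under its middle
- milk_jug: white milk jug, 67 x 103 x 85 mm high, a bystander; origin under its middle
Things that resemble listed ones, but are neither listed nor needed, are in the scene too. There is more than one size of the wand; the job needs the smaller.

How it is judged:
By the outcome, as a careful person would: the job done as asked, in the order asked, and still so for the second after the job is handed in, with the robot touching nothing.
It also fails if it takes over 50 s, if anything falls off the work surface, if the arm or the gripper's body presses on something with over 40 N, if the wrist force passes 120 N, or if a joint passes its speed limit or range.

ROBOT

A 7-joint arm with a two-finger parallel gripper is mounted at the origin on a cart in front of the work surface, level with it; the furniture and walls round the work are solid. World frame = base frame: x ahead of the robot, y to its left, z up, the work surface at z = 0. Lengths are in m, angles in rad, forces in N, time in s.
With the tool pointing down it reaches from about 0.425 to 0.925 m from the base axis. Payload 6.8 kg.
Tool frame: the origin (TCP) lies on the front face of the gripper's body, between the roots of the fingers; the fingertips stand 73 mm ahead of it and the grasp point (between the pads) lies 54 mm ahead of it; z points along the fingers, x is the direction in which the jaws open and shut, and the axes are right-handed (so a half turn about z gives the same grasp; the last joint's range is limited). The gripper opens to 85 mm and grips with 20 to 120 N. Pads are 22 mm wide; open, the fingers measure 114 mm over their backs; the gripper's body (76 mm by 85 mm) begins 54 mm behind the grasp point. The pads swing forward as they close: fully open they stand 13 mm farther back than shut.
Start: joints at [1.065, 0.477, 0.022, 1.555, -0.011, 1.109, -0.083], TCP at [0.261, -0.622, 0.304] pointing down, gripper open.
Joint ranges: [-2.96, 2.96], [-0.34, 2.1], [-1.41, 1.46], [0.24, 2.44], [-1.37, 4.51], [0.17, 1.92], [-2.96, 2.96]. Speed limits (rad/s): [2.39, 2.39, 3.14, 3.14, 3.14, 3.14, 3.14].

INTERFACE

Orientations are given as a unit quaternion [w, x, y, z].
In Python, from station import get_obs, read_camera, hand_in gives the robot as it stands. The module is installed in compiled form; this text tells all that it offers.
- The arm moves only by the shell command python3 -m creep 'ROWS' [FORCE]. ROWS is JSON, a list that holds one entry, the list of rows, each a list of 7 numbers: the turn, a rotation vector about the tool's x, y, z in rad, then the shift along the tool's x, y, z in m, then the finger opening in m, from 0 to 0.0854. A call has 1 to 20 rows; each row shifts and turns the pose as measured when the row begins, along the tool's axes as they then stand; what a row does not reach is not made up. A row lasts 1/12 s, in which the tool goes at most 41.7 mm and 7.16 degrees, less where a joint would pass 70% of its speed; a pose out of reach is approached as far as the arm can. A call is refused whole if a number of a shift passes 0.0417 or a number of a turn 0.125, either way. A call with a gripper value outside its range is refused whole. The fingers move at their own pace and stop on an object; FORCE is the grip in N (left out, the last holds). Time passes only in rows, so rows that do not move let the fingers close. It gives the time, the measured TCP pose, the force and the opening at its end, in the units of the state.
- get_obs(): the state, without advancing time (a new reading comes with each control period).
- read_camera(name): name is "side" or "top"; returns a dict with "color" (384x512x3 uint8, red, green, blue), "range_z" (384x512 float32, m along the optical axis (not along the pixel's ray), 0 where there is no reading), "fovy" (degrees; the focal length in pixels is half the picture's height over the tangent of half this angle, whatever the lens; pixels are square), "cx", "cy" (the principal point, pixels), "rvec" (rotation vector, rad) and "tvec" (3), from world to camera coordinates, as OpenCV has them. Camera axes: x right, y down, z forward; pixel columns grow to the right and rows downward; lengths in m; the calibration is good to about 2 mm. A picture is of the moment at which its call begins.
- hand_in(): hands the job in, once; it reports no verdict.
The state is a dict: "t": time; "q": joint angles; "joint_vel": joint speeds; "joint_torque": joint torques, N m; "eef_pos": TCP position; "tool_rot": TCP orientation; "contact_force": force on the tool from outside, world axes, zero at the start; "torque": the same for the moment, N m; "gripper_width": opening from 0.0 (shut) to 1.0 (fully open).
Only numpy, scipy, OpenCV 4.12 (cv2) and the standard library are available. Lean on these libraries where they do the work, as an engineer would, in place of code of your own. Each camera call takes 0.05 s, during which the arm holds its last target.

## Working session

There is one attempt and no reset: what is moved stays moved. The work goes in short steps, Python scripts to look and compute and a shell command to move; the robot and the scene stay as the last step left them, time stands still between calls to the robot, and variables do not carry over. Pictures are saved under pics/ and viewed, and the job is handed in when it is done.

```bash
mkdir -p pics; ls; cat > h.py <<'E'
import numpy as np, cv2
from station import get_obs, read_camera
from scipy.spatial.transform import Rotation as R
def cam(name):
    c=read_camera(name); c['f']=384/2/np.tan(np.radians(c['fovy'])/2)
    c['R']=cv2.Rodrigues(np.array(c['rvec'],float))[0]; c['t']=np.array(c['tvec'],float).ravel(); return c
def ray(c,u,v,z):
    d=c['R'].T@np.array([(u-c['cx'])/c['f'],(v-c['cy'])/c['f'],1]); o=-c['R'].T@c['t']
    return o+d*(z-o[2])/d[2]
def cloud(c):
    v,u=np.mgrid[:384,:512]; Z=c['range_z']
    P=np.stack([(u-c['cx'])/c['f']*Z,(v-c['cy'])/c['f']*Z,Z],-1)
    W=(P-c['t'])@c['R']; W[Z==0]=np.nan; return W
def proj(c,p):
    q=c['R']@np.array(p)+c['t']; return c['f']*q[:2]/q[2]+[c['cx'],c['cy']]
def save(c,n,box=None,s=1.5):
    im=c['color'][:,:,::-1]
    if box: im=im[box[1]:box[3],box[0]:box[2]]
    cv2.imwrite('pics/'+n,cv2.resize(im,None,fx=s,fy=s,interpolation=cv2.INTER_CUBIC))
E
python3 - <<'E'
from h import *
o=get_obs(); print(o)
for n in('side','top'):
    c=cam(n); save(c,n+'0.png'); print(n,c['fovy'],c['cx'],c['cy'],-c['R'].T@c['t'],c['R'])
E
```

```text
pics
{'t': 0.0, 'q': array([ 1.06489428,  0.47781878,  0.02233989,  1.5564656 , -0.01147494,
        1.10930648, -0.08309588]), 'joint_vel': array([ 0.00048897,  0.00128056, -0.00128132,  0.00082592,  0.00128865,
       -0.00094905,  0.00108415]), 'joint_torque': array([-1.84856681e-04, -5.96452224e+01,  1.60809807e+00, -2.81202006e+01,
        1.25496762e-02,  9.32079682e-03,  4.68885986e-06]), 'eef_pos': array([ 0.26129827, -0.62186564,  0.30290711]), 'tool_rot': array([-4.47848673e-04,  8.32894200e-01, -5.53431457e-01, -8.20741760e-04]), 'contact_force': array([ 0.08954025, -0.16854346, -0.40995332]), 'torque': array([-0.01436079,  0.0034153 ,  0.01738741]), 'gripper_width': 1.0046393045966082}
side 57.614705547081925 258.8266121029998 191.1420726997089 [0.37491924 0.75332797 0.72726099] [[-0.97725638 -0.2117633   0.01123688]
 [-0.14438355  0.62562802 -0.76664397]
 [ 0.15531695 -0.75083013 -0.64197411]]
top 54.083910586548775 255.61091937506444 190.75576240147402 [ 0.44825684 -0.04982372  1.37583359] [[ 0.01163363 -0.999881   -0.01013125]
 [-0.99817023 -0.01101129 -0.05945541]
 [ 0.05933678  0.01080439 -0.99817955]]
```

View pics/side0.png

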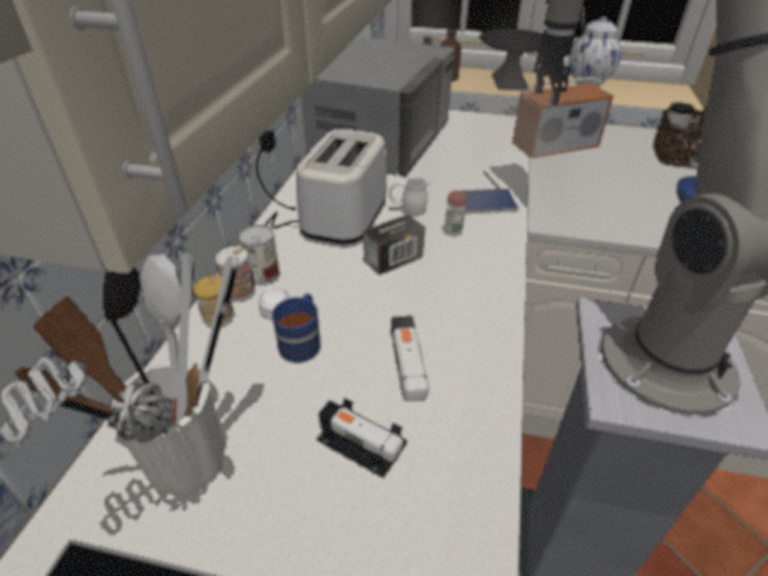

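View pics/top0.png

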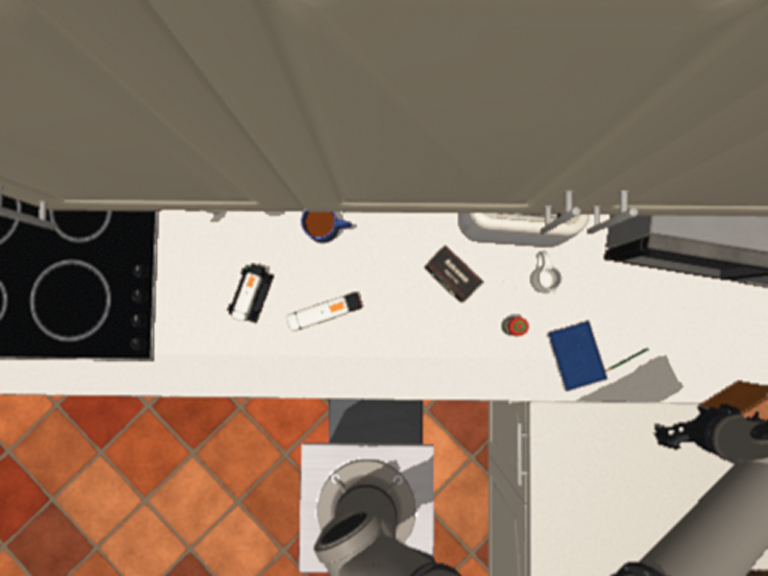

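Side: wand in cradle at (365,430), the bigger loose wand at (408,358), tea box with sticker at (405,247). Top: cradle (250,293), box (453,273), mug (325,223), jar (516,326), jug (545,273). Wall cupboards hang over the back.

```bash
python3 - <<'E'
from h import *
c=cam('side'); W=cloud(c); np.save('side.npy',W)
im=c['color'][:,:,::-1]
a=cv2.resize(im[255:325,200:280],(800,700),interpolation=cv2.INTER_CUBIC)[:600]
b=cv2.resize(im[140:185,235:290],None,fx=10,fy=10,interpolation=cv2.INTER_CUBIC)
cv2.imwrite('pics/s_cr.png',a); cv2.imwrite('pics/s_box.png',b)
c2=cam('top'); W2=cloud(c2); np.save('top.npy',W2); im=c2['color'][:,:,::-1]
a=cv2.resize(im[170:220,145:190],None,fx=8,fy=8,interpolation=cv2.INTER_CUBIC)
b=cv2.resize(im[160:210,275:325],None,fx=8,fy=8,interpolation=cv2.INTER_CUBIC)
cv2.imwrite('pics/t_both.png',np.hstack([a,b]))
# cabinet front lower edge: points height>0.3 in top view
for col in (100,160,200,260,300):
    v=W2[:,col]; print(col,[ (r,np.round(v[r],3)) for r in (100,130,136,139,142,150,200)])
for p in ((20,20),(80,60),(120,30)): print('side',p,W[p[0],p[1]])
E
```

```text
100 [(100, array([0.618, 0.196, 0.811])), (130, array([0.618, 0.286, 0.599])), (136, array([0.619, 0.314, 0.534])), (139, array([0.619, 0.329, 0.5  ])), (142, array([0.704, 0.542, 0.005])), (150, array([0.674, 0.542, 0.004])), (200, array([0.49 , 0.534, 0.006]))]
160 [(100, array([0.618, 0.103, 0.814])), (130, array([0.621, 0.162, 0.592])), (136, array([0.619, 0.176, 0.541])), (139, array([0.619, 0.185, 0.506])), (142, array([0.707, 0.321, 0.002])), (150, array([0.677, 0.32 , 0.002])), (200, array([0.491, 0.304, 0.045]))]
200 [(100, array([0.618, 0.042, 0.816])), (130, array([0.619, 0.075, 0.607])), (136, array([0.623, 0.089, 0.523])), (139, array([0.62 , 0.091, 0.506])), (142, array([0.708, 0.172, 0.003])), (150, array([ 0.679,  0.172, -0.001])), (200, array([0.494, 0.168, 0.003]))]
260 [(100, array([ 0.619, -0.049,  0.817])), (130, array([ 0.619, -0.049,  0.61 ])), (136, array([ 0.62 , -0.049,  0.544])), (139, array([ 0.619, -0.049,  0.515])), (142, array([ 0.711, -0.049, -0.001])), (150, array([ 0.681, -0.049, -0.   ])), (200, array([ 0.496, -0.051, -0.002]))]
300 [(100, array([ 0.619, -0.109,  0.819])), (130, array([ 0.619, -0.131,  0.614])), (136, array([ 0.62 , -0.138,  0.549])), (139, array([ 0.62 , -0.141,  0.519])), (142, array([ 0.713, -0.197, -0.004])), (150, array([ 0.683, -0.197, -0.002])), (200, array([ 0.498, -0.198, -0.003]))]
side (20, 20) [0.62431068 0.49889857 0.65091198]
side (80, 60) [0.62095414 0.48404944 0.59598832]
side (120, 30) [0.65524769 0.50211494 0.55974792]
```

View pics/s_cr.png

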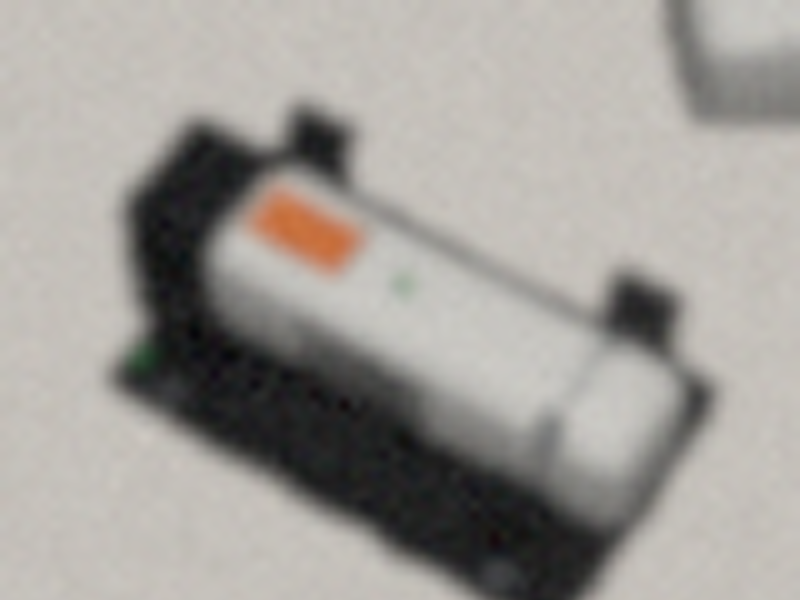

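View pics/s_box.png

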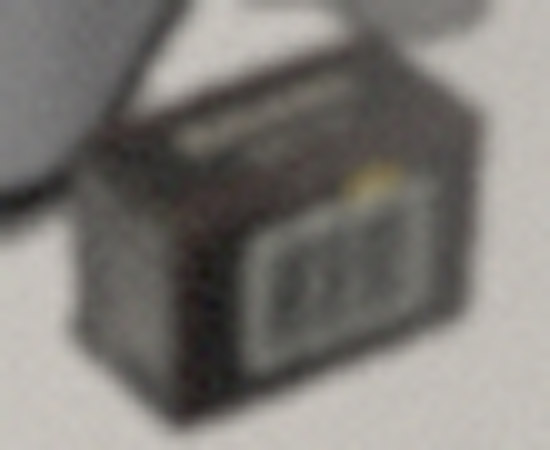

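View pics/t_both.png

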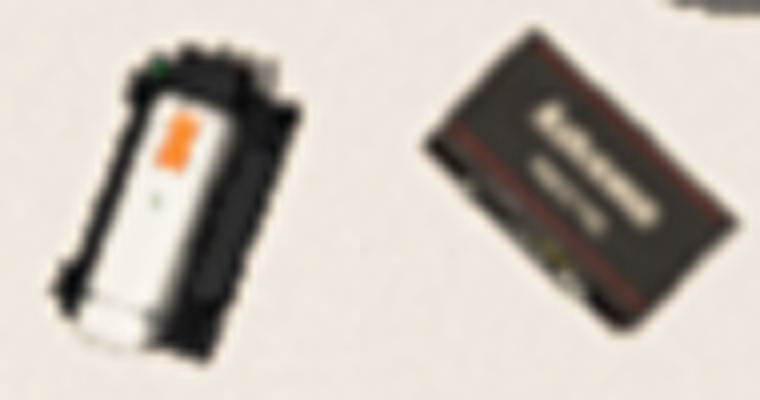

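Crops: wand lies in cradle, black head and lamp end at the top-left; the box's sticker face looks towards the side camera, sticker off-centre towards the robot. Now measure.

```bash
cat > meas.py <<'E'
from h import *
def rect(c,mask,z,name):
    n,l,s,_=cv2.connectedComponentsWithStats(mask.astype(np.uint8)); 
    k=1+np.argmax(s[1:,4]); ct=cv2.findContours((l==k).astype(np.uint8),cv2.RETR_EXTERNAL,cv2.CHAIN_APPROX_NONE)[0][0][:,0]
    P=np.array([ray(c,u,v,z)[:2] for u,v in ct],np.float32)
    (cx,cy),(w,h),a=cv2.minAreaRect(P); B=cv2.boxPoints(((cx,cy),(w,h),a))
    e=B[1]-B[0] if np.linalg.norm(B[1]-B[0])>np.linalg.norm(B[2]-B[1]) else B[2]-B[1]
    print(name,'c',np.round([cx,cy],4),'size',np.round([w,h],4),'long yaw',round(np.degrees(np.arctan2(e[1],e[0])),1))
if __name__=='__main__':
    c=cam('top'); W=cloud(c); im=c['color'].astype(int)
    v,u=np.mgrid[:384,:512]
    near=lambda u0,u1,v0,v1:(u>=u0)&(u<u1)&(v>=v0)&(v<v1)
    hsv=cv2.cvtColor(c['color'],cv2.COLOR_RGB2HSV).astype(int)
    orange=(hsv[...,0]>5)&(hsv[...,0]<22)&(hsv[...,1]>120)
    rect(c,orange&near(145,190,170,220),.047,'key small'); rect(c,orange&near(190,245,185,225),.034,'key big')
    for nm,b in(('small',(145,190,170,222)),('big',(188,245,190,222)),('box',(275,325,160,210))):
        m=near(*b); h=W[...,2][m]; print(nm,'zpct',np.round(np.nanpercentile(h,[50,80,90,95,99]),3))
    rect(c,(W[...,2]>.039)&near(148,185,170,218),.046,'wand top by depth')
    rect(c,(W[...,2]>.02)&near(188,245,190,222),.036,'big wand by depth')
    rect(c,(W[...,2]>.07)&near(275,325,160,210),.084,'box top depth')
    dark=(im.sum(-1)<330)
    rect(c,dark&near(275,325,160,210),.084,'box dark')
    rect(c,dark&near(145,190,170,220),.01,'cradle dark')
    s=cam('side'); Ws=cloud(s); r=Ws[140:185,235:290]
    face=r.reshape(-1,3); gray=s['color'][140:185,235:290].mean(-1)
    np.save('face.npy',np.c_[face,gray.ravel()])
    hs=cv2.cvtColor(s['color'],cv2.COLOR_RGB2HSV).astype(int); g=(hs[...,0]>45)&(hs[...,0]<80)&(hs[...,1]>90)
    g[:255]=0;g[325:]=0;g[:,:200]=0;g[:,280:]=0; yy,xx=np.nonzero(g); print('lamp',xx.mean(),yy.mean(),ray(s,xx.mean(),yy.mean(),.011))
    # sticker corners from crop (10x) pixels
    pts=[(248,238),(430,185),(415,325),(258,370)]
    for p in pts:
        uu,vv=235+p[0]/10-.5,140+p[1]/10-.5; print('stk',np.round(Ws[int(round(vv)),int(round(uu))],3))
E
python3 meas.py
```

```text
key small c [0.5353 0.281 ] size [0.0178 0.0107] long yaw 0.6
key big c [0.4784 0.0766] size [0.0136 0.0293] long yaw -70.9
small zpct [0.001 0.028 0.044 0.046 0.049]
big zpct [0.001 0.037 0.039 0.04  0.043]
box zpct [0.001 0.084 0.086 0.088 0.09 ]
wand top by depth c [0.5121 0.2869] size [0.0338 0.1378] long yaw -18.8
big wand by depth c [0.4682 0.1074] size [0.044  0.1802] long yaw -70.9
box top depth c [ 0.5572 -0.1959] size [0.1237 0.0705] long yaw 46.9
box dark c [ 0.5552 -0.195 ] size [0.1191 0.0706] long yaw 45.6
cradle dark c [0.5142 0.2873] size [0.0771 0.1355] long yaw -18.4
lamp 215.25 288.5 [0.57298589 0.29378138 0.011     ]
stk [ 0.562 -0.147  0.076]
stk [ 0.509 -0.202  0.066]
stk [ 0.513 -0.198  0.01 ]
stk [ 0.559 -0.151  0.021]
```

```bash
python3 -m creep '[[[0,0,-0.07,-0.03,-0.03,0,0.085],[0,0,-0.07,-0.03,-0.04,0,0.085],[0,0,-0.07,-0.03,-0.04,0,0.085],[0,0,-0.07,-0.03,-0.04,0,0.085],[0,0,-0.076,-0.03,-0.04,0,0.085],[0,0,-0.076,0,-0.04,0,0.085]]]'
python3 - <<'E'
from h import *
# refine sticker: side image, rays onto face plane
c=cam('side'); yaw=np.radians(-43.7); n=np.array([np.cos(yaw),np.sin(yaw),0]); l=np.array([-n[1],n[0],0])
p0=np.array([.5565,-.1955,0])-n*.035
o=-c['R'].T@c['t']
hits=[]
for v in range(140,185):
    for u in range(235,290):
        d=c['R'].T@np.array([(u-c['cx'])/c['f'],(v-c['cy'])/c['f'],1]); P=o+d*((p0-o)@n)/(d@n)
        hits.append([(P-p0)@l,P[2],c['color'][v,u].mean(),u,v])
H=np.array(hits); np.save('hits.npy',H)
for z in (.03,.046,.06):
    m=abs(H[:,1]-z)<.0025; b=np.round(np.arange(-.07,.071,.005),3)
    print(z,[(x,int(H[m&(abs(H[:,0]-x)<.0026)][:,2].mean())) if (m&(abs(H[:,0]-x)<.0026)).any() else None for x in b])
for x in (-.02,0,.02):
    m=abs(H[:,0]-x)<.003; print(x,[(z,int(H[m&(abs(H[:,1]-z)<.003)][:,2].mean())) if (m&(abs(H[:,1]-z)<.003)).any() else None for z in np.round(np.arange(0,.1,.005),3)])
print(get_obs()['q'])
E
```

```text
t: 0.8
eef_pos: [0.3607, -0.3955, 0.3009]
tool_rot: [0.003, 0.932, -0.363, -0.002]
contact_force: [-0.5, -1.8, -0.7]
gripper_width: 0.994
0.03 [(np.float64(-0.07), 190), (np.float64(-0.065), 187), (np.float64(-0.06), 188), (np.float64(-0.055), 160), (np.float64(-0.05), 107), (np.float64(-0.045), 80), (np.float64(-0.04), 78), (np.float64(-0.035), 84), (np.float64(-0.03), 104), (np.float64(-0.025), 109), (np.float64(-0.02), 101), (np.float64(-0.015), 100), (np.float64(-0.01), 95), (np.float64(-0.005), 100), (np.float64(0.0), 98), (np.float64(0.005), 98), (np.float64(0.01), 94), (np.float64(0.015), 97), (np.float64(0.02), 92), (np.float64(0.025), 93), (np.float64(0.03), 90), (np.float64(0.035), 108), (np.float64(0.04), 86), (np.float64(0.045), 46), (np.float64(0.05), 37), (np.float64(0.055), 34), (np.float64(0.06), 40), (np.float64(0.065), 41), (np.float64(0.07), 62)]
0.046 [(np.float64(-0.07), 185), (np.float64(-0.065), 190), (np.float64(-0.06), 181), (np.float64(-0.055), 159), (np.float64(-0.05), 102), (np.float64(-0.045), 82), (np.float64(-0.04), 82), (np.float64(-0.035), 87), (np.fl
[... 2139 characters left out ...]
(0.075), 118), (np.float64(0.08), 113), (np.float64(0.085), 95), (np.float64(0.09), 84), (np.float64(0.095), 77)]
0.02 [(np.float64(0.0), 185), (np.float64(0.005), 159), (np.float64(0.01), 112), (np.float64(0.015), 70), (np.float64(0.02), 70), (np.float64(0.025), 91), (np.float64(0.03), 91), (np.float64(0.035), 82), (np.float64(0.04), 79), (np.float64(0.045), 78), (np.float64(0.05), 73), (np.float64(0.055), 71), (np.float64(0.06), 79), (np.float64(0.065), 86), (np.float64(0.07), 103), (np.float64(0.075), 105), (np.float64(0.08), 84), (np.float64(0.085), 69), (np.float64(0.09), 74), (np.float64(0.095), 73)]
[ 0.83246372  0.26015961 -0.16534582  1.88092192  0.05275586  1.00357817
 -0.08120114]
```

```bash
python3 -m creep '[[[0,0,-0.09,0,-0.04,0,0.085],[0,0,-0.1,0,-0.04,0,0.085],[0,0,-0.1,0,-0.04,0,0.085],[0,0,-0.1,0,-0.04,0,0.085],[0,0,-0.1,0,-0.04,0,0.085],[0,0,-0.1,0,-0.04,0,0.085],[0,0,-0.1,0,-0.04,0,0.085],[0,0,-0.1,0,-0.04,0,0.085]]]'
python3 - <<'E'
from h import *
c=cam('side'); t=cam('top'); o=-c['R'].T@c['t']
# sticker corners in crop px (10x, crop origin 235,140): TL TR BR BL
q=np.array([(245,232),(435,180),(418,328),(255,375)],float)/10+[235-.5,140-.5]
for h,zz in ((.072,0),):
    for p,z in zip(q,(.072,.072,.020,.020)): print('corner',np.round(ray(c,*p,z),4))
m=q.mean(0); print('centre',m,np.round(ray(c,*m,.046),4))
# box face top edge/bottom corners in side crop
for nm,p,z in (('topL',(165,208),.084),('topR',(480,118),.084),('botL',(180,430),0),('botR',(465,318),0),('topfarL',(75,140),.084)):
    p=np.array(p)/10+[234.5,139.5]; print(nm,np.round(ray(c,*p,z),4))
# box top corners from top crop (8x; origin 275,160; hstack offset 360)
for nm,p in (('top',(535-360,28)),('left',(425-360,140)),('right',(740-360,225)),('bot',(640-360,318))):
    p=np.array(p)/8+[274.5,159.5]; print(nm,np.round(ray(t,*p,.084),4))
print(get_obs()['eef_pos'],R.from_quat(np.roll(get_obs()['tool_rot'],-1)).as_matrix()[:2,0], get_obs()['q'])
E
```

```text
t: 1.52
eef_pos: [0.4841, -0.1008, 0.302]
tool_rot: [0.004, 0.999, 0.044, 0.003]
contact_force: [1.0, -0.4, -0.1]
gripper_width: 0.99
corner [ 0.5633 -0.1534  0.072 ]
corner [ 0.5084 -0.1967  0.072 ]
corner [ 0.5095 -0.184   0.02  ]
corner [ 0.5577 -0.1461  0.02  ]
centre [268.325 167.375] [ 0.5351 -0.1703  0.046 ]
topL [ 0.5876 -0.1439  0.084 ]
topR [ 0.4975 -0.2185  0.084 ]
botL [ 0.581  -0.1365  0.    ]
botR [ 0.4984 -0.2199  0.    ]
topfarL [ 0.6254 -0.1751  0.084 ]
top [ 0.6226 -0.1754  0.084 ]
left [ 0.5736 -0.1284  0.084 ]
right [ 0.5383 -0.2638  0.084 ]
bot [ 0.4979 -0.2211  0.084 ]
[ 0.48402525 -0.09527043  0.30230782] [0.99521674 0.09746637] [ 0.48862769  0.21251104 -0.48010464  1.95965287  0.12242368  0.98905556
  0.04860642]
```

```bash
python3 -m creep '[[[0,0,-0.105,0.006,-0.035,0.008,0.085],[0,0,-0.105,0.010,-0.035,0.008,0.085],[0,0,-0.105,0.013,-0.033,0.008,0.085],[0,0,-0.105,0.017,-0.032,0.008,0.085],[0,0,-0.105,0.020,-0.030,0.008,0.085],[0,0,-0.105,0.023,-0.028,0.008,0.085],[0,0,-0.105,0.026,-0.025,0.008,0.085],[0,0,-0.105,0.028,-0.022,0.008,0.085],[0,0,-0.105,0.030,-0.019,0.008,0.085],[0,0,-0.105,0.032,-0.016,0.008,0.085],[0,0,-0.1,0.033,-0.012,0.008,0.085],[0,0,0,0,0,0,0.085]]]'
cat >> h.py <<'E'
def err(p,yaw):
    """tool-frame turn vector & shift to reach TCP p, tool down with jaw (tool x) yaw deg"""
    o=get_obs(); T=R.from_quat(np.roll(o['tool_rot'],-1)); y=np.radians(yaw); x=np.array([np.cos(y),np.sin(y),0]); z=np.array([0,0,-1.])
    G=R.from_matrix(np.c_[x,np.cross(z,x),z])
    M=T.as_matrix(); print('pos',np.round(o['eef_pos'],4),'yaw',round(np.degrees(np.arctan2(M[1,0],M[0,0])),2),'tilt',np.round(M[:2,2],4),'F',np.round(o['contact_force'],1),'w',round(o['gripper_width'],3),'t',round(o['t'],2))
    print('turn',np.round((T.inv()*G).as_rotvec(),4),'shift',np.round(T.inv().apply(np.array(p)-o['eef_pos']),4)); print('q',np.round(o['q'],2))
E
python3 -c "
from h import *
err((.512,.287,.16),71.3)
c=cam('side'); save(c,'side1.png',(170,160,300,330),4)"
```

```text
t: 2.62
eef_pos: [0.516, 0.3045, 0.2095]
tool_rot: [0.007, 0.803, 0.597, 0.005]
contact_force: [-0.4, 0.8, 0.8]
gripper_width: 0.995
pos [0.516  0.3045 0.2095] yaw 73.25 tilt [ 0.0155 -0.0055] F [-0.4  0.8  0.8] w 0.995 t 2.62
turn [0.0164 0.0005 0.034 ] shift [-0.0179  0.0004  0.0495]
q [-0.09  0.57 -0.75  1.8   0.48  0.96  0.24]
```

```bash
python3 - <<'E'
from h import *
# side-view check of the wand position: key/white on depth
c=cam('side');W=cloud(c);np.set_printoptions(suppress=True)
hs=cv2.cvtColor(c['color'],cv2.COLOR_RGB2HSV).astype(int)
m=(hs[...,0]>5)&(hs[...,0]<22)&(hs[...,1]>120); m[:255]=0;m[325:]=0;m[:,:200]=0;m[:,280:]=0
ys,xs=np.nonzero(m);print('key side',len(xs),xs.mean(),ys.mean(),ray(c,xs.mean(),ys.mean(),.047))
E
```

```text
key side 32 230.0 277.59375 [0.53850582 0.28080536 0.047     ]
```

```bash
python3 -m creep '[[[0.016,0,0.034,-0.017,0,0.0,0.085],[0,0,0,0,0,0.025,0.085],[0,0,0,0,0,0.025,0.085],[0,0,0,0,0,0,0.085]]]'
python3 -c "
from h import *
err((.513,.2865,.088),71.3)
c=cam('side'); save(c,'side2.png',(180,200,300,330),4.5)
c=cam('top'); save(c,'top2.png',(130,150,230,230),6)"
```

```text
t: 3.05
eef_pos: [0.5162, 0.2746, 0.1602]
tool_rot: [0.005, 0.82, 0.572, -0.001]
contact_force: [-1.0, -0.8, -0.2]
gripper_width: 0.998
pos [0.5162 0.2746 0.1602] yaw 69.77 tilt [ 0.0048 -0.0088] F [-1.  -0.8 -0.2] w 0.998 t 3.05
turn [ 0.0075  0.0067 -0.0267] shift [ 0.0105 -0.0077  0.072 ]
q [-0.07  0.61 -0.7   1.86  0.52  0.87  0.18]
```

```bash
python3 -m creep '[[[0.007,0.006,-0.026,0.010,-0.007,0.0,0.085],[0,0,0,0,0,0,0.085]]]'
python3 -c "
from h import *
err((.513,.2865,.088),71.3)"
```

```text
t: 3.32
eef_pos: [0.5156, 0.2889, 0.1665]
tool_rot: [0.0, 0.813, 0.583, 0.004]
contact_force: [-0.9, 0.6, 0.2]
gripper_width: 0.998
pos [0.5156 0.2889 0.1665] yaw 71.29 tilt [0.0069 0.0043] F [-0.9  0.6  0.2] w 0.998 t 3.32
turn [ 0.0051 -0.0062 -0.0003] shift [-0.0036 -0.0021  0.0785]
q [-0.08  0.61 -0.72  1.84  0.51  0.88  0.2 ]
```

View pics/side2.png

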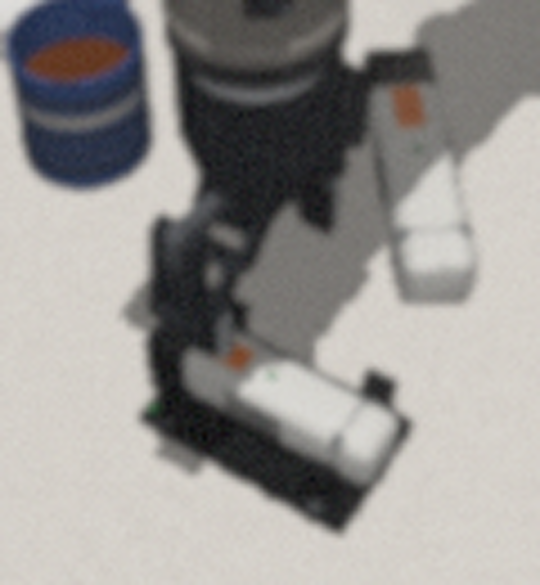

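View pics/top2.png

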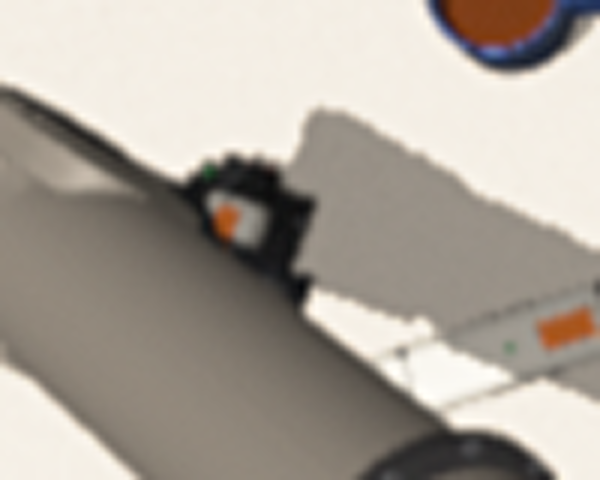

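Side: gripper hangs over the wand's middle, the wand (290,400) and lamp (152,408) clear; top: cradle partly hidden by the arm. Descend in two stages.

```bash
python3 -m creep '[[[0.004,-0.005,0,-0.003,-0.002,0.015,0.085],[0,0,0,0,0,0.015,0.085],[0,0,0,0,0,0.01,0.085],[0,0,0,0,0,0,0.085],[0,0,0,0,0,0,0.085]]]'
python3 -c "
from h import *
err((.513,.2865,.088),71.3)"
```

```text
t: 3.73
eef_pos: [0.5139, 0.2887, 0.1261]
tool_rot: [0.0, 0.812, 0.583, 0.003]
contact_force: [0.2, -0.4, -0.5]
gripper_width: 0.996
pos [0.5139 0.2887 0.1261] yaw 71.35 tilt [0.0056 0.0035] F [ 0.2 -0.4 -0.5] w 0.996 t 3.73
turn [ 0.0042 -0.0051  0.0008] shift [-0.0025 -0.0003  0.0381]
q [-0.11  0.66 -0.68  1.87  0.56  0.81  0.16]
```

```bash
python3 -m creep '[[[0.004,-0.005,0,-0.0025,0,0.014,0.085],[0,0,0,0,0,0.013,0.085],[0,0,0,0,0,0.009,0.085],[0,0,0,0,0,0,0.085],[0,0,0,0,0,0,0.085]]]'
python3 -c "
from h import *
err((.513,.2865,.088),71.3)
c=cam('side'); save(c,'side3.png',(180,200,300,330),4.5)"
```

```text
t: 4.15
eef_pos: [0.5128, 0.2858, 0.0854]
tool_rot: [-0.0, 0.812, 0.583, -0.001]
contact_force: [0.6, 0.2, -0.5]
gripper_width: 0.999
pos [0.5128 0.2858 0.0854] yaw 71.35 tilt [-0.0017 -0.0012] F [ 0.6  0.2 -0.5] w 0.999 t 4.15
turn [-0.0012  0.0016  0.0008] shift [ 0.0007 -0.0001 -0.0026]
q [-0.14  0.71 -0.64  1.88  0.61  0.76  0.12]
```

View pics/side3.png

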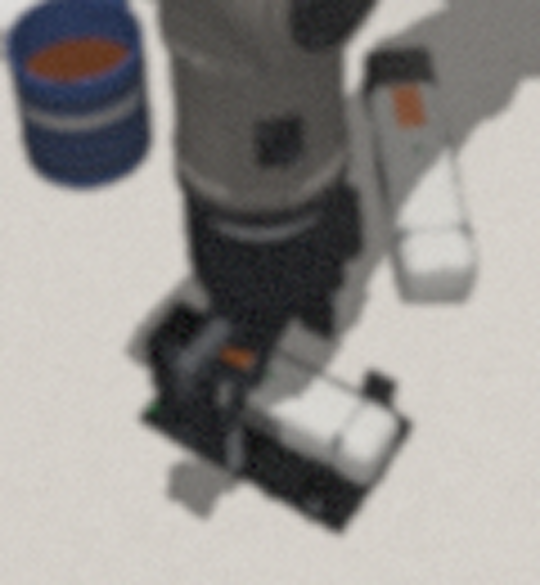

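The near finger comes down at (237,468), midway along the plate edge. Close.

```bash
python3 -m creep '[[[0,0,0,0,0,-0.002,0.06],[0,0,0,0,0,0,0.045],[0,0,0,0,0,0,0.04],[0,0,0,0,0,0,0.03],[0,0,0,0,0,0,0.02],[0,0,0,0,0,0,0.01],[0,0,0,0,0,0,0.01],[0,0,0,0,0,0,0.01]]]' 50
python3 -c "
from h import *
err((.513,.2865,.088),71.3)"
```

```text
t: 4.87
eef_pos: [0.5137, 0.2864, 0.0898]
tool_rot: [0.0, 0.812, 0.583, 0.001]
contact_force: [0.7, 1.1, -0.3]
gripper_width: 0.392
pos [0.5137 0.2864 0.0898] yaw 71.33 tilt [0.0012 0.0003] F [ 0.7  1.1 -0.3] w 0.392 t 4.87
turn [ 0.001  -0.0007  0.0006] shift [-0.0001 -0.0006  0.0018]
q [-0.13  0.71 -0.65  1.88  0.61  0.76  0.13]
```

Held at 33 mm opening. Lift.

```bash
python3 -m creep '[[[0,0,0,0,0,-0.01,0.01],[0,0,0,0,0,-0.015,0.01],[0,0,0,0,0,-0.02,0.01],[0,0,0,0,0,-0.02,0.01],[0,0,0,0,0,-0.02,0.01],[0,0,0,0,0,-0.01,0.01],[0,0,0,0,0,0,0.01]]]'
python3 -c "
from h import *
err((.431,-.074,.18),46.3)
c=cam('side'); save(c,'side4.png',(180,200,300,330),4.5)"
```

```text
t: 5.45
eef_pos: [0.5125, 0.2863, 0.1935]
tool_rot: [0.0, 0.812, 0.584, -0.0]
contact_force: [0.3, 0.6, -0.9]
gripper_width: 0.391
pos [0.5125 0.2863 0.1935] yaw 71.41 tilt [-0.0005 -0.0005] F [ 0.3  0.6 -0.9] w 0.391 t 5.45
turn [-1.000e-04  7.000e-04  4.383e-01] shift [-0.3675  0.0376  0.0138]
q [-0.06  0.57 -0.74  1.83  0.48  0.93  0.23]
```

View pics/side4.png

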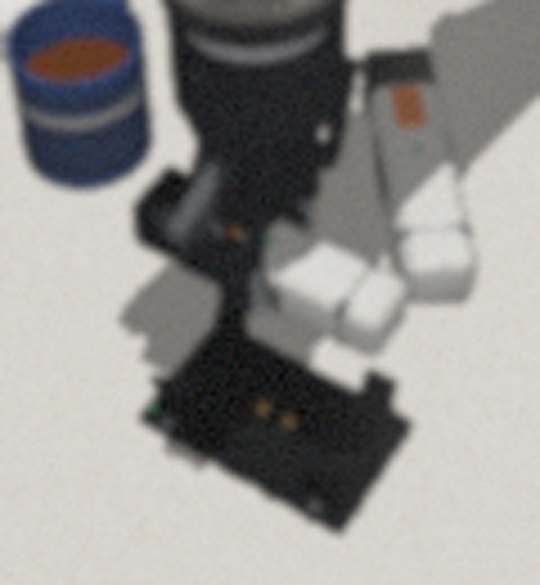

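```bash
python3 -m creep '[[[0,0,0.0365,-0.02,0.002,0,0.01],[0,0,0.0365,-0.03,0.004,0,0.01],[0,0,0.0365,-0.0345,0.006,0,0.01],[0,0,0.0365,-0.034,0.0075,0,0.01],[0,0,0.0365,-0.034,0.0085,0,0.01],[0,0,0.0365,-0.0335,0.010,0,0.01],[0,0,0.0365,-0.033,0.011,0,0.01],[0,0,0.0365,-0.033,0.012,0,0.01],[0,0,0.0365,-0.032,0.0135,0,0.01],[0,0,0.0365,-0.032,0.0145,0,0.01],[0,0,0.0365,-0.018,0.009,0,0.01],[0,0,0.0365,-0.013,0.007,0,0.01],[0,0,0,0,0,0,0.01],[0,0,0,0,0,0,0.01]]]'
python3 -c "
from h import *
err((.431,-.074,.1048),46.3)"
```

```text
t: 6.67
eef_pos: [0.416, -0.0846, 0.1815]
tool_rot: [-0.006, 0.923, 0.384, -0.008]
contact_force: [-0.0, -0.0, -0.8]
gripper_width: 0.389
pos [ 0.416  -0.0846  0.1815] yaw 45.11 tilt [-0.0183  0.0048] F [-0.  -0.  -0.8] w 0.389 t 6.67
turn [-0.0164  0.0094 -0.0208] shift [0.0188 0.0044 0.0765]
q [ 0.62  0.32 -0.65  2.2   0.29  0.72  0.57]
```

```bash
python3 -m creep '[[[-0.016,0.009,-0.021,0.0185,0.004,0,0.01],[0,0,0,0,0,0.01,0.01],[0,0,0,0,0,0.015,0.01],[0,0,0,0,0,0.012,0.01],[0,0,0,0,0,0,0.01],[0,0,0,0,0,0,0.01]]]'
python3 -c "
from h import *
err((.431,-.074,.1048),46.3)"
```

```text
t: 7.17
eef_pos: [0.4327, -0.0681, 0.1409]
tool_rot: [-0.002, 0.917, 0.399, 0.0]
contact_force: [0.1, 0.6, -0.9]
gripper_width: 0.391
pos [ 0.4327 -0.0681  0.1409] yaw 47.0 tilt [-0.0012  0.0036] F [ 0.1  0.6 -0.9] w 0.391 t 7.17
turn [-0.0034 -0.0018  0.0121] shift [-0.0055  0.0029  0.0361]
q [ 0.53  0.41 -0.61  2.2   0.39  0.63  0.47]
```

```bash
python3 -m creep '[[[-0.003,-0.002,0.012,-0.0055,0.003,0.01,0.01],[0,0,0,0,0,0.015,0.01],[0,0,0,0,0,0.01,0.01],[0,0,0,0,0,0,0.01],[0,0,0,0,0,0,0.01]]]'
python3 - <<'E'
from h import *
err((.431,-.074,.1048),46.3)
c=cam('side'); save(c,'side5.png',(210,120,310,220),6)
t=cam('top'); save(t,'top5.png',(230,140,360,240),6)
np.savez('scan.npz',s=c['color'],t=t['color'],Ws=cloud(c),Wt=cloud(t))
E
```

```text
t: 7.58
eef_pos: [0.4318, -0.0737, 0.1044]
tool_rot: [0.0, 0.919, 0.394, 0.001]
contact_force: [-1.0, 0.7, -1.6]
gripper_width: 0.393
pos [ 0.4318 -0.0737  0.1044] yaw 46.38 tilt [ 0.0015 -0.0003] F [-1.   0.7 -1.6] w 0.393 t 7.58
turn [ 0.0013 -0.0008  0.0014] shift [-0.0008 -0.0003 -0.0004]
q [ 0.49  0.48 -0.55  2.23  0.47  0.55  0.39]
```

View pics/side5.png

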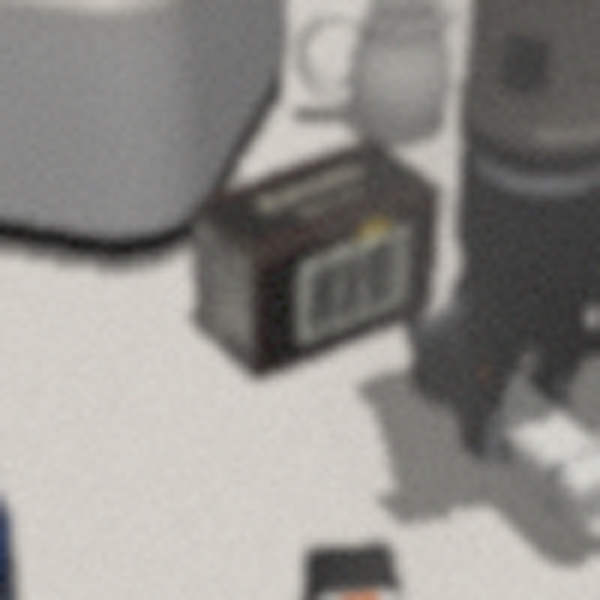

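View pics/top5.png

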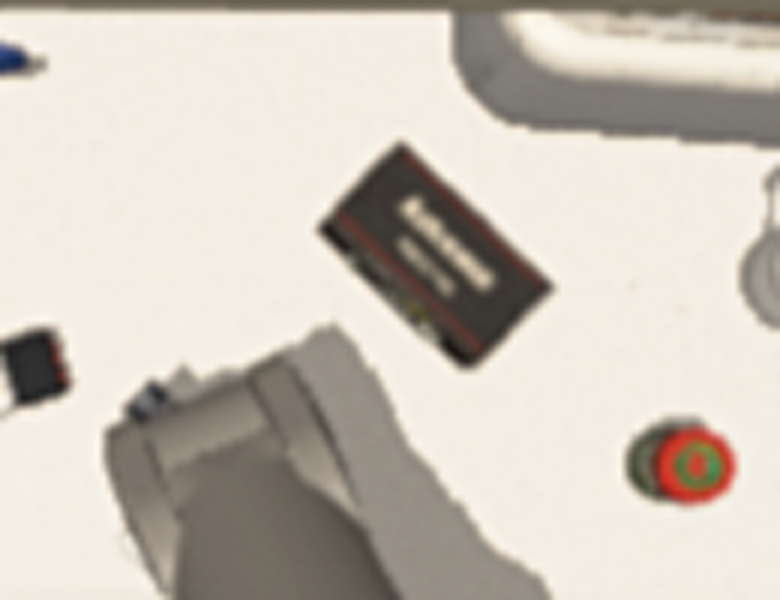

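```bash
python3 - <<'E'
from h import *
d=np.load('scan.npz'); W=d['Ws'].reshape(-1,3); g=d['s'].reshape(-1,3)
yaw=np.radians(-43.7); n=np.array([np.cos(yaw),np.sin(yaw)]); l=np.array([-n[1],n[0]]); b=np.array([.535,-.171])
r=W[:,:2]-b; k=(abs(r@l)<.045)&(abs(r@n)<.02)&(W[:,2]>.015)&(W[:,2]<.072)
P=W[k][:,:2]
for i in range(4):
    m=P.mean(0); u,s,v=np.linalg.svd(P-m); nn=v[1]; res=(P-m)@nn; P=P[abs(res)<.006]
nn=nn*np.sign(nn[0]); print('face plane yaw',np.degrees(np.arctan2(nn[1],nn[0])),len(P),res.std(),'mean',m,'plane dist vs b',(m-b)@nn)
# top cam: box top edges
Wt=d['Wt'].reshape(-1,3); rr=Wt[:,:2]-[.556,-.195]; kk=(np.hypot(*rr.T)<.085)&(Wt[:,2]>.07)
(c,s,a)=cv2.minAreaRect(Wt[kk][:,:2].astype(np.float32)); print('top depth rect',c,s,a)
# wand in top/side: white points of held wand
k=(g.min(1)>150)&(W[:,2]>.02)&(W[:,2]<.09)&(np.hypot(W[:,0]-.40,W[:,1]+.04)<.08); print(k.sum(),np.round(np.percentile(W[k],[2,50,98],axis=0),3) if k.sum() else '')
print(get_obs()['eef_pos'])
E
```

```text
face plane yaw -43.59157013846227 303 0.001996924417896802 mean [ 0.53840201 -0.17065319] plane dist vs b 0.0022248595398764123
top depth rect (0.5830296277999878, -0.2037261426448822) (0.14611783623695374, 0.1179124042391777) 48.095401763916016
143 [[ 0.375 -0.063  0.039]
 [ 0.4   -0.038  0.06 ]
 [ 0.427 -0.018  0.062]]
[ 0.43195007 -0.07372439  0.10483749]
```

Plane fit of the sticker face gives a normal at -43.6°, matching the wand, whose top sits at 61 mm (middle at 46 mm). The window is about 74 mm off, so I'll move 4 mm ahead and hold.

```bash
python3 -m creep '[[[0,0,0,0,0.004,0,0.01],[0,0,0,0,0,0,0.01],[0,0,0,0,0,0,0.01],[0,0,0,0,0,0,0.01],[0,0,0,0,0,0,0.01],[0,0,0,0,0,0,0.01],[0,0,0,0,0,0,0.01],[0,0,0,0,0,0,0.01],[0,0,0,0,0,0,0.01],[0,0,0,0,0,0,0.01],[0,0,0,0,0,0,0.01],[0,0,0,0,0,0,0.01],[0,0,0,0,0,0,0.01],[0,0,0,0,0,0,0.01],[0,0,0,0,0,0,0.01],[0,0,0,0,0,0,0.01],[0,0,0,0,0,0,0.01],[0,0,0,0,0,0,0.01],[0,0,0,0,0,0,0.01],[0,0,0,0,0,0,0.01]]]'
python3 -c "
from h import *
err((.4335,-.0755,.1048),46.3); print(np.abs(get_obs()['joint_vel']).max())"
```

```text
t: 9.35
eef_pos: [0.4365, -0.0772, 0.107]
tool_rot: [0.002, 0.919, 0.393, 0.003]
contact_force: [-0.0, 0.1, -0.8]
gripper_width: 0.389
pos [ 0.4365 -0.0772  0.107 ] yaw 46.33 tilt [ 0.0062 -0.0015] F [-0.   0.1 -0.8] w 0.389 t 9.35
turn [ 0.0055 -0.0032  0.0005] shift [-0.0008 -0.0033  0.0022]
q [ 0.49  0.47 -0.55  2.22  0.47  0.56  0.4 ]
0.0029967790696348927
```

The zero rows drift slightly because each one starts again from a measured pose. I'll correct that, then hold through camera calls, which keep the target fixed.

```bash
python3 -m creep '[[[0.005,-0.003,0,-0.001,-0.003,0.002,0.01]]]'
python3 - <<'E'
from h import *
for i in range(36):
    cam('side')
    if i%7==0: err((.4335,-.0755,.1048),46.3)
E
```

```text
t: 9.43
eef_pos: [0.4341, -0.076, 0.1052]
tool_rot: [0.0, 0.919, 0.393, 0.001]
contact_force: [-0.3, -0.6, -1.7]
gripper_width: 0.391
pos [ 0.433  -0.0757  0.1047] yaw 46.33 tilt [-0.0007  0.    ] F [-0.8  0.3 -0.5] w 0.389 t 9.48
turn [-0.0005  0.0005  0.0005] shift [ 0.0005  0.0003 -0.0001]
q [ 0.49  0.48 -0.55  2.22  0.47  0.56  0.4 ]
pos [ 0.4337 -0.0759  0.105 ] yaw 46.33 tilt [ 0.0005 -0.0002] F [ 0.5 -1.3 -0.8] w 0.39 t 9.83
turn [ 0.0005 -0.0002  0.0005] shift [ 0.0002 -0.0004  0.0002]
q [ 0.49  0.48 -0.55  2.22  0.47  0.56  0.4 ]
pos [ 0.4336 -0.0758  0.105 ] yaw 46.33 tilt [ 0.0005 -0.0002] F [-0.1  0.9 -0.5] w 0.392 t 10.18
turn [ 0.0005 -0.0002  0.0005] shift [ 0.0002 -0.0003  0.0002]
q [ 0.49  0.48 -0.55  2.22  0.47  0.55  0.4 ]
pos [ 0.4336 -0.0758  0.105 ] yaw 46.33 tilt [ 0.0005 -0.0002] F [-0.5 -0.4 -1.5] w 0.389 t 10.53
turn [ 0.0005 -0.0002  0.0005] shift [ 0.0002 -0.0003  0.0002]
q [ 0.49  0.48 -0.55  2.22  0.47  0.55  0.4 ]
pos [ 0.4336 -0.0758  0.105 ] yaw 46.33 tilt [ 0.0005 -0.0002] F [-0.3  0.1 -2.4] w 0.391 t 10.88
turn [ 0.0005 -0.0002  0.0005] shift [ 0.0002 -0.0003  0.0002]
q [ 0.49  0.48 -0.55  2.22  0.47  0.55  0.4 ]
pos [ 0.4336 -0.0758  0.105 ] yaw 46.33 tilt [ 0.0005 -0.0002] F [-1.  -0.9 -1.3] w 0.389 t 11.23
turn [ 0.0005 -0.0002  0.0005] shift [ 0.0002 -0.0003  0.0002]
q [ 0.49  0.48 -0.55  2.22  0.47  0.56  0.4 ]
```

It held dead still for 1.8 s. Lift and return.

```bash
python3 -m creep '[[[0,0,0,0,0,-0.01,0.01],[0,0,0,0,0,-0.018,0.01],[0,0,0,0,0,-0.02,0.01],[0,0,0,0,0,-0.02,0.01],[0,0,0,0,0,-0.015,0.01],[0,0,0,0,0,0,0.01]]]'
python3 -c "
from h import *
err((.5137,.2864,.19),71.33)"
```

```text
t: 11.73
eef_pos: [0.4324, -0.0748, 0.1932]
tool_rot: [-0.001, 0.919, 0.394, -0.001]
contact_force: [0.9, -0.2, -1.4]
gripper_width: 0.39
pos [ 0.4324 -0.0748  0.1932] yaw 46.46 tilt [-0.0034  0.0013] F [ 0.9 -0.2 -1.4] w 0.39 t 11.73
turn [-0.0036  0.0006 -0.434 ] shift [ 0.3178 -0.1899  0.0034]
q [ 0.61  0.32 -0.67  2.16  0.29  0.75  0.56]
```

```bash
python3 -m creep '[[[-0.003,0,-0.035,0.013,-0.008,0,0.01],[0,0,-0.035,0.022,-0.012,0,0.01],[0,0,-0.035,0.031,-0.0157,0,0.01],[0,0,-0.035,0.032,-0.0146,0,0.01],[0,0,-0.035,0.0323,-0.0135,0,0.01],[0,0,-0.035,0.0327,-0.0124,0,0.01],[0,0,-0.035,0.0332,-0.0112,0,0.01],[0,0,-0.035,0.0336,-0.01,0,0.01],[0,0,-0.035,0.034,-0.0088,0,0.01],[0,0,-0.035,0.034,-0.0076,0,0.01],[0,0,-0.035,0.0197,-0.0036,0,0.01],[0,0,-0.035,0.0099,-0.0015,0,0.01],[0,0,0,0,0,0,0.01],[0,0,0,0,0,0,0.01]]]'
python3 -c "
from h import *
err((.5137,.2864,.14),71.33)"
```

```text
t: 12.9
eef_pos: [0.5021, 0.2898, 0.1828]
tool_rot: [-0.003, 0.807, 0.59, -0.005]
contact_force: [0.0, -1.0, -2.0]
gripper_width: 0.391
pos [0.5021 0.2898 0.1828] yaw 72.33 tilt [-0.0114 -0.0013] F [ 0. -1. -2.] w 0.391 t 12.9
turn [-0.0104  0.0048  0.0174] shift [0.0004 0.0125 0.0427]
q [-0.06  0.59 -0.76  1.85  0.49  0.92  0.21]
```

```bash
python3 -m creep '[[[-0.010,0.005,0.017,0.0005,0.0125,0,0.01],[0,0,0,0,0,0,0.01],[0,0,0,0,0,0.01,0.01],[0,0,0,0,0,0.012,0.01],[0,0,0,0,0,0,0.01],[0,0,0,0,0,0,0.01]]]'
python3 -c "
from h import *
err((.5137,.2864,.14),71.33)
c=cam('side'); save(c,'side6.png',(180,200,300,330),4.5)"
```

```text
t: 13.4
eef_pos: [0.5162, 0.277, 0.1568]
tool_rot: [0.003, 0.816, 0.578, -0.002]
contact_force: [0.0, 0.2, -1.5]
gripper_width: 0.388
pos [0.5162 0.277  0.1568] yaw 70.62 tilt [-0.0003 -0.0068] F [ 0.   0.2 -1.5] w 0.388 t 13.4
turn [ 0.0019  0.0065 -0.0124] shift [ 0.0082 -0.0055  0.0168]
q [-0.06  0.62 -0.72  1.85  0.53  0.88  0.19]
```

View pics/side6.png

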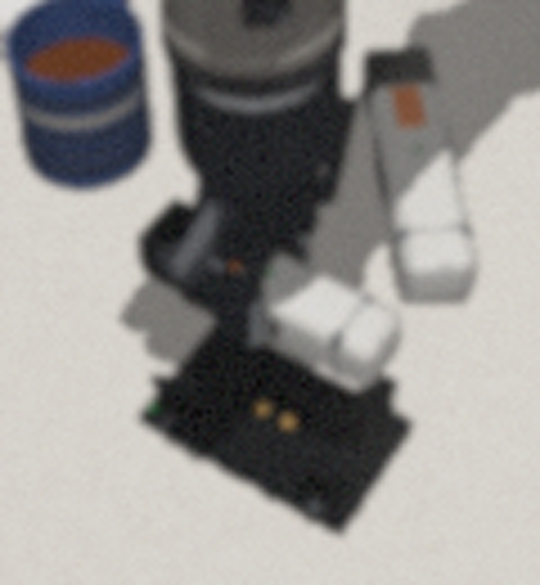

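The wand is level above the cradle, head towards the lamp (152,408), a few millimetres off laterally. Trim.

```bash
python3 -m creep '[[[0.002,0.0065,-0.012,0.0082,-0.0055,0.0,0.01],[0,0,0,0,0,0,0.01],[0,0,0,0,0,0.006,0.01],[0,0,0,0,0,0.006,0.01],[0,0,0,0,0,0,0.01],[0,0,0,0,0,0,0.01]]]'
python3 -c "
from h import *
err((.5137,.2864,.0905),71.33)"
```

```text
t: 13.95
eef_pos: [0.513, 0.2882, 0.144]
tool_rot: [-0.001, 0.812, 0.584, 0.0]
contact_force: [-0.7, -0.1, -1.5]
gripper_width: 0.391
pos [0.513  0.2882 0.144 ] yaw 71.44 tilt [0.     0.0015] F [-0.7 -0.1 -1.5] w 0.391 t 13.95
turn [-0.0004 -0.0014  0.0019] shift [-0.0016  0.0013  0.0535]
q [-0.08  0.64 -0.72  1.86  0.55  0.85  0.17]
```

```bash
python3 -m creep '[[[0,-0.001,0.002,-0.0015,0.0012,0.006,0.01],[0,0,0,0,0,0.007,0.01],[0,0,0,0,0,0.006,0.01],[0,0,0,0,0,0.004,0.01],[0,0,0,0,0,0,0.01]]]'
python3 -c "
from h import *
err((.5137,.2864,.0905),71.33)"
```

```text
t: 14.37
eef_pos: [0.5138, 0.2858, 0.1183]
tool_rot: [-0.0, 0.813, 0.583, -0.0]
contact_force: [0.1, 0.4, -1.9]
gripper_width: 0.395
pos [0.5138 0.2858 0.1183] yaw 71.28 tilt [-0.0004 -0.0001] F [ 0.1  0.4 -1.9] w 0.395 t 14.37
turn [-0.0003  0.0002 -0.0008] shift [ 0.0005 -0.0003  0.0278]
q [-0.1   0.67 -0.69  1.87  0.58  0.81  0.15]
```

```bash
python3 -m creep '[[[0,0,0,0.0005,0,0.006,0.01],[0,0,0,0,0,0.007,0.01],[0,0,0,0,0,0.006,0.01],[0,0,0,0,0,0.005,0.01],[0,0,0,0,0,0,0.01]]]'
python3 -c "
from h import *
err((.5137,.2864,.0898),71.33)"
```

```text
t: 14.78
eef_pos: [0.5139, 0.2863, 0.0914]
tool_rot: [-0.0, 0.813, 0.583, -0.0]
contact_force: [-0.3, 0.7, -1.4]
gripper_width: 0.39
pos [0.5139 0.2863 0.0914] yaw 71.28 tilt [-0.0008 -0.0002] F [-0.3  0.7 -1.4] w 0.39 t 14.78
turn [-0.0007  0.0005 -0.0008] shift [ 0.0001 -0.0002  0.0016]
q [-0.12  0.71 -0.66  1.88  0.61  0.77  0.12]
```

```bash
python3 -m creep '[[[0,0,0,0,0,0.0015,0.01],[0,0,0,0,0,0,0.01]]]'
python3 -c "
from h import *
for i in range(3): cam('side'); err((.5137,.2864,.0898),71.33)"
```

```text
t: 14.95
eef_pos: [0.5139, 0.2866, 0.0895]
tool_rot: [-0.0, 0.813, 0.583, -0.0]
contact_force: [0.1, 0.1, -1.8]
gripper_width: 0.389
pos [0.5139 0.2865 0.0896] yaw 71.29 tilt [-0.001  -0.0001] F [-0.1 -0.3 -1.8] w 0.39 t 15.0
turn [-0.0009  0.0004 -0.0006] shift [-0.0002 -0.0001 -0.0002]
q [-0.12  0.71 -0.66  1.88  0.62  0.77  0.12]
pos [0.5139 0.2865 0.0898] yaw 71.29 tilt [-0.0008 -0.    ] F [ 0.9 -0.4 -2.5] w 0.391 t 15.05
turn [-0.0008  0.0003 -0.0006] shift [-0.0002 -0.0002 -0.    ]
q [-0.12  0.71 -0.66  1.88  0.62  0.77  0.12]
pos [0.514  0.2865 0.0899] yaw 71.29 tilt [-0.0007  0.    ] F [-0.2  0.2 -1.8] w 0.393 t 15.1
turn [-0.0007  0.0002 -0.0007] shift [-0.0002 -0.0002  0.0001]
q [-0.12  0.71 -0.66  1.88  0.62  0.77  0.12]
```

```bash
python3 -m creep '[[[0,0,0,0,0,0.001,0.01],[0,0,0,0,0,0.001,0.01],[0,0,0,0,0,0,0.01]]]'
python3 -c "
from h import *
for i in range(3): cam('side'); err((.5137,.2864,.0898),71.33)"
```

```text
t: 15.35
eef_pos: [0.5141, 0.2867, 0.0898]
tool_rot: [0.0, 0.813, 0.583, 0.0]
contact_force: [-0.5, 1.0, -1.1]
gripper_width: 0.39
pos [0.5142 0.2868 0.0898] yaw 71.28 tilt [ 0.0009 -0.0003] F [-0.9  0.1 -1.2] w 0.388 t 15.4
turn [ 0.001  -0.     -0.0008] shift [-0.0006 -0.0004  0.    ]
q [-0.12  0.71 -0.66  1.88  0.62  0.77  0.12]
pos [0.5142 0.2868 0.0896] yaw 71.28 tilt [ 0.0008 -0.0002] F [ 0.2  0.2 -1.6] w 0.391 t 15.45
turn [ 0.0008 -0.0001 -0.0008] shift [-0.0006 -0.0004 -0.0002]
q [-0.12  0.71 -0.66  1.88  0.62  0.77  0.12]
pos [0.5142 0.2867 0.0894] yaw 71.28 tilt [ 0.0005 -0.0004] F [-0.6 -0.1 -0.6] w 0.39 t 15.5
turn [ 0.0006  0.0002 -0.0009] shift [-0.0004 -0.0004 -0.0004]
q [-0.12  0.71 -0.66  1.88  0.62  0.77  0.12]
```

Within half a millimetre of the original seat and starting to unload. Release.

```bash
python3 -m creep '[[[0,0,0,0,0,0.0005,0.04],[0,0,0,0,0,0,0.045],[0,0,0,0,0,0,0.055],[0,0,0,0,0,0,0.07],[0,0,0,0,0,0,0.085],[0,0,0,0,0,0,0.085],[0,0,0,0,0,0,0.085],[0,0,0,0,0,0,0.085]]]'
python3 -c "
from h import *
err((.5137,.2864,.0898),71.33)
c=cam('side'); save(c,'side7.png',(180,200,300,330),4.5)"
```

```text
t: 16.17
eef_pos: [0.5148, 0.287, 0.089]
tool_rot: [0.0, 0.813, 0.583, 0.001]
contact_force: [1.2, -0.0, -0.7]
gripper_width: 0.993
pos [0.5148 0.287  0.089 ] yaw 71.26 tilt [0.0014 0.0007] F [ 1.2 -0.  -0.7] w 0.993 t 16.17
turn [ 0.0011 -0.0011 -0.0012] shift [-0.001  -0.0008 -0.0008]
q [-0.12  0.71 -0.66  1.88  0.62  0.77  0.11]
```

View pics/side7.png

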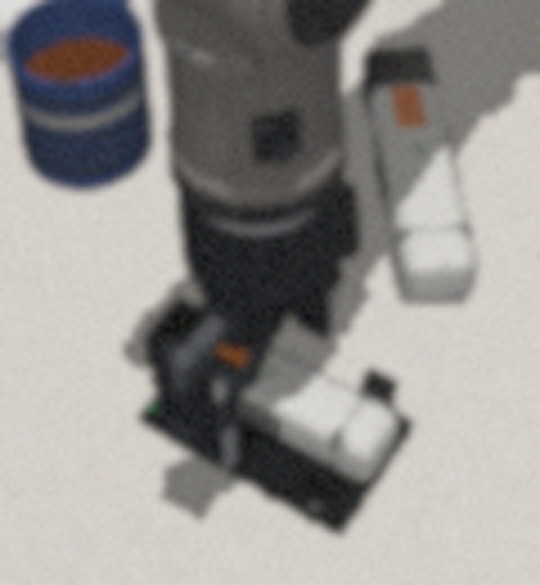

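The wand sits between the saddles with the fingers open. Retreat upward, then swing aside to get a clear look.

```bash
python3 -m creep '[[[0,0,0,0,0,-0.01,0.085],[0,0,0,0,0,-0.015,0.085],[0,0,0,0,0,-0.02,0.085],[0,0,0,0,0,-0.025,0.085],[0,0,0,0,0,-0.025,0.085],[0,0,0,0,0,-0.02,0.085],[0,0,0,-0.02,0.0,0,0.085],[0,0,0,-0.03,0.0,0,0.085],[0,0,0,-0.03,0.0,0,0.085],[0,0,0,-0.03,0.0,0,0.085],[0,0,0,-0.03,0.0,0,0.085],[0,0,0,-0.03,0.0,0,0.085],[0,0,0,-0.02,0,0,0.085],[0,0,0,0,0,0,0.085]]]'
python3 -c "
from h import *
err((.5137,.2864,.0898),71.33)
c=cam('side'); save(c,'side8.png'); save(c,'side8c.png',(200,255,280,325),8)
c=cam('top'); save(c,'top8.png')"; python3 meas.py
```

```text
t: 17.38
eef_pos: [0.451, 0.1056, 0.2256]
tool_rot: [0.002, 0.81, 0.586, 0.007]
contact_force: [0.2, -0.9, -0.1]
gripper_width: 0.997
pos [0.451  0.1056 0.2256] yaw 71.77 tilt [0.0142 0.005 ] F [ 0.2 -0.9 -0.1] w 0.997 t 17.38
turn [ 0.0119 -0.0092  0.0077] shift [0.1901 0.0014 0.1376]
q [ 0.37  0.34 -0.85  2.09  0.34  0.84  0.57]
key small c [0.5357 0.2782] size [0.0096 0.0205] long yaw -25.3
key big c [0.4779 0.0771] size [0.0146 0.0305] long yaw -67.5
small zpct [0.005 0.049 0.517 0.522 0.539]
big zpct [0.219 0.539 0.549 0.553 0.56 ]
box zpct [0.001 0.083 0.086 0.087 0.09 ]
wand top by depth c [0.5121 0.285 ] size [0.0349 0.1389] long yaw -18.6
big wand by depth c [0.4738 0.1126] size [0.1105 0.1859] long yaw -89.3
box top depth c [ 0.5572 -0.1959] size [0.1237 0.0705] long yaw 46.9
box dark c [ 0.5549 -0.1943] size [0.1192 0.0699] long yaw 46.7
cradle dark c [0.5066 0.2705] size [0.1137 0.1393] long yaw -18.4
lamp 215.0 290.0 [0.572292   0.29790841 0.011     ]
stk [ 0.563 -0.15   0.073]
stk [0.46  0.147 0.308]
stk [0.463 0.148 0.271]
stk [ 0.558 -0.148  0.023]
```

View pics/side8c.png

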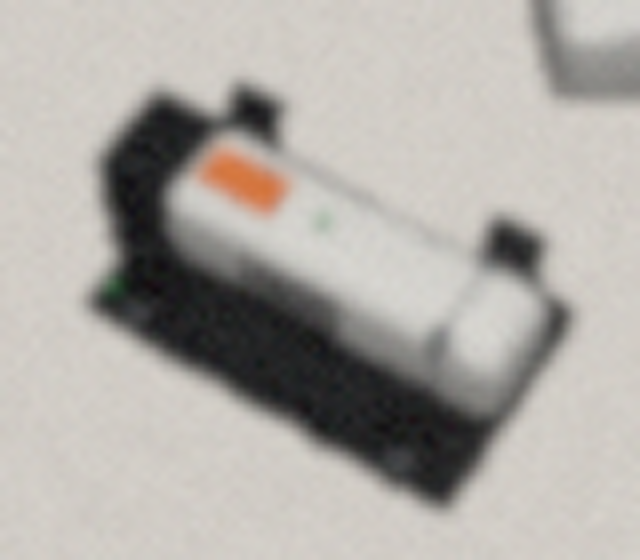

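View pics/top8.png

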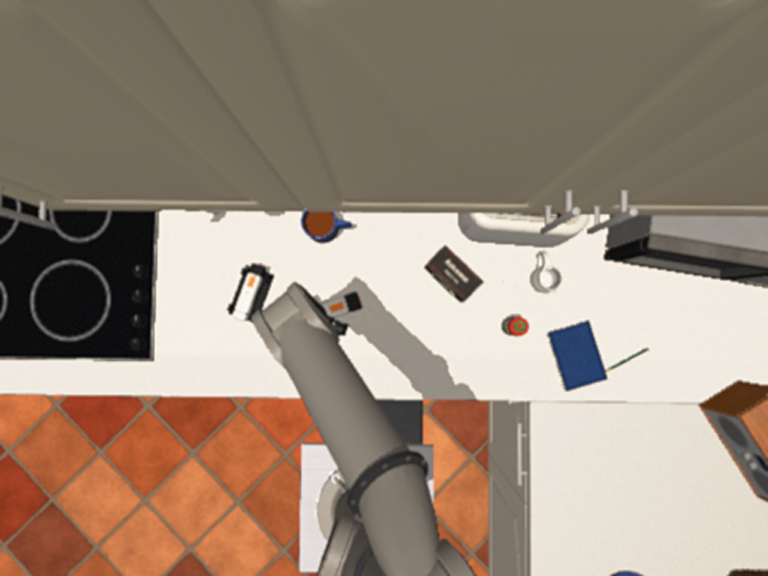

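View pics/side8.png

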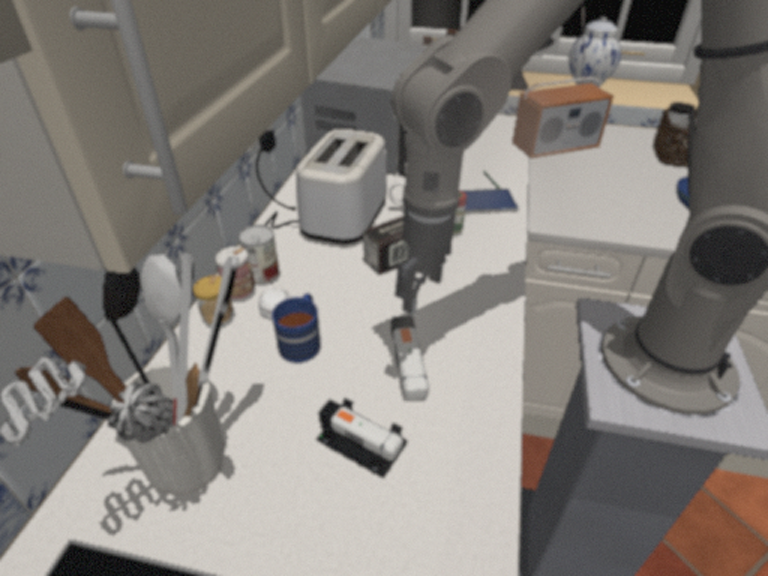

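The wand is back within 2 mm of where it lay: same way round, head at the lamp end, level, top at about 46 mm. The box and the bystanders are unmoved, and the arm is clear of everything.

```bash
python3 -c "
from h import *
print(np.abs(get_obs()['joint_vel']).max()); from station import hand_in; print(hand_in())"
```

```text
0.015865246576362953
the job is handed in; nothing more can be done
None
```

I took the small wand from its cradle, pointed it at the barcode and held it there, then laid it back and let go. The job was handed in at about 17.5 s of the 50 s allowed. No verdict was reported, so I cannot confirm that the barcode was read.

- **Scan:** the window was about 72 mm from the sticker at 46 mm height. It was in line with the sticker's face normal to within about 1° and about 2 mm sideways. The final hold lasted 1.8 s and was still to about 0.1 mm once settled. An earlier 1.7 s hold, made with rows, had drifted 3 to 4 mm, which is why I repeated it.
- **Return:** the wand lies the same way round as before, window end at the lamp. Its centre measures (0.512, 0.285) against (0.512, 0.287) before, and its yaw -18.6° against -18.8°.
- **Tea box and other things:** the box's position came out the same before and after. I only compared the mug, jar, jug and larger wand by eye, and they look unmoved.
- **Checks that disagreed or could not be made:**
  - The two cameras differed by about 3 mm on the wand's key and on the box face.
  - In the last pictures the arm hid part of the larger wand and the sticker, so those readings, and the final cradle outline, were unusable.
  - The arm was moving at 0.016 rad/s at hand-in, well clear of everything.

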